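# Seat the carrier plate on the rotary stage

### The arm

A 6-joint arm with a two-finger parallel gripper is mounted at the origin on the work surface. World frame = base frame: x ahead of the robot, y to its left, z up, the work surface at z = 0. Lengths are in m, angles in rad, forces in N, time in s.
With the tool pointing down it reaches from about 0.3 to 0.75 m from the base axis. Payload 8.5 kg.
Tool frame: the origin (TCP) lies at the very end of the fingers, on their centre line; the grasp point (between the pads) lies 19 mm behind it (bot.tcp_to_grasp is the z of the grasp point in the tool frame, in m); z points along the fingers, x is the direction in which the jaws open and shut, and the axes are right-handed (so a half turn about z gives the same grasp; the last joint's range is limited). The gripper opens to 85 mm and grips with 20 to 120 N. Pads are 22 mm wide; open, the fingers measure 114 mm over their backs; the gripper's body (76 mm by 85 mm) begins 54 mm behind the grasp point. The pads swing forward as they close: fully open they stand 13 mm farther back than shut.
Start: joints at [0.995, 0.381, 1.297, -0, 1.464, -0.215], TCP at [0.194, 0.515, 0.231] pointing down, gripper open.
Joint ranges: [-3.11, 3.11], [-0.89, 2.33], [0.22, 2.48], [-1.42, 4.56], [0.17, 2.85], [-2.88, 2.88]. Speed limits (rad/s): [2.39, 2.39, 3.14, 3.14, 3.14, 3.14].

### API

Orientations are given as a unit quaternion [w, x, y, z].
In Python, from workcell import bot, imaging gives the robot as it stands. The module is installed in compiled form; this text tells all that it offers.
- The arm moves only by the tool send_rows, never from a script. Its argument "steps" is a list of rows, each an object of numbers: "ax", "ay", "az": the turn, a rotation vector about the tool's x, y, z in degrees; "tx", "ty", "tz": the shift along the tool's x, y, z in cm; "gripper": the finger opening in cm, from 0 to 8.54. In form: [{"ax": .., "ay": .., "az": .., "tx": .., "ty": .., "tz": .., "gripper": ..}, ...]. A call has 1 to 5 rows; each row is the pose to reach, as a shift and turn from the pose commanded when the call began, along the tool's axes at that moment; what a row does not reach only later rows make up. A row lasts 1/10 s, in which the tool goes at most 50 mm and 8.59 degrees, less where a joint would pass 70% of its speed; a pose out of reach is approached as far as the arm can. A call with a gripper value outside its range is refused whole. The fingers move at their own pace and stop on an object; "newtons" is the grip in N (left out, the last holds). Time passes only in rows, so rows that repeat a pose let the fingers close. It gives the time, the measured TCP pose, the force and the opening at its end, in the units of the state.
- bot.read_state(): the state, without advancing time (a new reading comes with each control period).
- imaging.camera(name): name is "scene" or "side" or "wrist"; returns (picture, depth): 420x560x3 uint8, red, green, blue; 420x560 float32, m along the optical axis (not along the pixel's ray), 0 where there is no reading.
- imaging.calibration(name): a dict with "fx", "fy", "cx", "cy" (pixels), "position" and "rotation" of the camera in the world; the wrist camera has in their place "tool_from_camera" (4x4, takes a point from camera to tool coordinates, whose origin is the TCP and whose axes are the tool frame's). Camera axes: x right, y down, z forward; pixel columns grow to the right and rows downward; lengths in m; the calibration is good to about 2 mm. The wrist camera is an equidistant fisheye: a pixel r from the principal point sees the ray r / f radians off the axis. A picture is of the moment at which its call begins: read the wrist's pose just before it. calibration takes no time and is no camera call.
- bot.sign_off(): hands the job in, once; it reports no verdict.
The state is a dict: "t": time; "joint_pos": joint angles; "joint_velocities": joint speeds; "joint_efforts": joint torques, N m; "tool_pos": TCP position; "tcp_rot": TCP orientation; "force": force on the tool from outside, world axes, zero at the start; "ft_torque": the same for the moment, N m; "opening": finger opening in m.
Only numpy, scipy, OpenCV 4.12 (cv2) and the standard library are available. Lean on these libraries where they do the work, as an engineer would, in place of code of your own. Each camera call takes 0.05 s, during which the arm holds its last target.

### The job

Pick up the rectangular carrier plate, the one with a second hole beside its hub, and lower it onto the rotary stage so that the hub's bore goes over the central shaft and the second hole goes over the small pin. Keep hold of it until it is down over both, do not drop it from above, and leave it released, lying flat and fully down on the stage.

Things in the scene. Friction and masses are not known exactly. Their poses are not given: they have to be found in the camera images.
- plate_hub (a point): Centre of the carrier plate's hub: a 46 x 46 mm square collar, 36 mm tall, on the upper face, sides parallel to the plate's, 34 mm round bore right through. The point is 26 mm above the plate's underside, 18 mm below the hub's top. x: along the plate, from hub to second hole; z up. Grip two opposite sides. A round plate with the same hub but no second hole lies near by: not wanted.
- plate_hole (a point): Centre of the carrier plate's second hole (24 mm round, through), at the plate's upper face, 48 mm from the hub's axis along x; axes as for the hub. The plate: loose bare aluminium, about 0.3 kg, 115 x 90 mm, 8 mm thick, lying flat, hub up. From the hub's axis it reaches 71 mm along +x, 44 mm along -x, 45 mm along y. It may lie left or right of the round plate.
- stage: Rotary stage, fixed, nothing turns: dark steel base 130 x 130 x 36 mm, black round turntable 120 mm wide whose flat top, the seat, is 52 mm above the origin. In its middle a brass shaft, 16 mm diameter, 30 mm tall above the seat, tapered tip. Origin: centre of the underside, on the shaft's axis; x from shaft to pin, z up. (A small round base with a shaft but no pin is not the stage.)
- stage_pin (a point): Tip of the fixed anti-rotation pin on the stage's turntable: brass, 10 mm diameter, 20 mm tall above the seat, tapered tip, 48 mm from the shaft's axis along the stage's x. Axes as for the stage.
Mind the look-alikes: they are no part of the job. What is shaped like the part that bears plate_hub but brown or turquoise is not meant.

How it is judged:
On the way:
1. the plate, still held in the fingers, is down over both shaft and pin: its underside within 18 mm of the seat, hub and hole within 12 mm of their axes (horizontal distance between plate_hub and stage below 0.012 m and horizontal distance between plate_hole and stage_pin below 0.012 m and z of plate_hub in the frame of stage below 0.096 m and contact force between plate and the fingers above 0.5 N), for 0.1 s.
At the end, for the whole second after the job is handed in: The carrier plate lies flat on the turntable (underside within 4 mm of the seat, tilted less than 0.06 rad), hub axis within 12 mm of the shaft's axis, second hole within 12 mm of the pin, released and at rest (horizontal distance between plate_hub and stage below 0.012 m and horizontal distance between plate_hole and stage_pin below 0.012 m and z of plate_hub in the frame of stage between 0.074 and 0.082 m and angle between plate_hub's own z axis and vertical below 0.06 rad and linear speed of plate below 0.02 m/s); the robot touches nothing.
It also fails if it takes over 35 s, if anything falls off the work surface, if the arm or the gripper's body presses on something with over 40 N, if the wrist force passes 120 N, or if a joint passes its speed limit or range.

## Working session

There is one attempt and no reset: what is moved stays moved. The work goes in short steps, Python scripts to look and compute and a tool call to move; the robot and the scene stay as the last step left them, time stands still between calls to the robot, and variables do not carry over. Pictures are saved under pics/ and viewed, and the job is handed in when it is done.

Besides the shell and the picture viewer there is one more tool, called after ">>>" as name(argument=value, ...), one argument or row to a line, values as JSON. send_rows: Moves the arm, as the interface text tells. Its arguments: {"type":"object","properties":{"steps":{"type":"array"},"newtons":{"type":"number"}},"required":["steps"]}

```bash
mkdir -p pics; python3 - <<'E'
from workcell import bot, imaging
import cv2, numpy as np
for n in ["scene","side","wrist"]:
    p,d=imaging.camera(n); cv2.imwrite(f"pics/{n}0.png",p[:,:,::-1]); np.savez(f"{n}0.npz",p=p,d=d)
    print(n,imaging.calibration(n))
print(bot.read_state(), bot.tcp_to_grasp)
E
```

```text
scene {'fx': 539.8885684516708, 'fy': 539.8885684516708, 'cx': 266.48283759225035, 'cy': 212.48880809981395, 'position': array([ 1.50682394, -0.03787022,  0.96288687]), 'rotation': array([-0.30347847,  0.61765882,  0.65435108, -0.31340558])}
side {'fx': 469.66046786252474, 'fy': 469.66046786252474, 'cx': 284.6257497591966, 'cy': 207.9712984951191, 'position': array([ 0.36229455, -1.22183587,  0.98614867]), 'rotation': array([-0.42710463,  0.9040136 , -0.01838291,  0.0017636 ])}
wrist {'fx': 325.19226210127806, 'fy': 325.19226210127806, 'cx': 279.2387786197774, 'cy': 206.52641524918585, 'tool_from_camera': array([[ 9.99999268e-01,  1.04951484e-03, -6.01386306e-04,
        -5.10198697e-04],
       [-8.06659056e-04,  9.49094725e-01,  3.14989765e-01,
        -8.09664088e-02],
       [ 9.01359003e-04, -3.14989049e-01,  9.49094877e-01,
        -1.42484787e-01],
       [ 0.00000000e+00,  0.00000000e+00,  0.00000000e+00,
         1.00000000e+00]])}
{'t': 0.15, 'joint_pos': array([ 9.94693734e-01,  3.81059089e-01,  1.29804370e+00,  1.15977005e-07,
        1.46360495e+00, -2.15321051e-01]), 'joint_velocities': array([ 4.35680457e-05, -2.65159455e-03, -3.80989658e-03, -1.25181839e-03,
        1.23927522e-04,  4.90761884e-04]), 'joint_efforts': array([ 2.12466162e-03, -4.48620272e+01, -2.31343603e+01, -2.11460506e-04,
        3.79416713e-03, -5.12951055e-05]), 'tool_pos': array([0.19404123, 0.51439462, 0.23085851]), 'tcp_rot': array([ 2.11754953e-04,  8.22497769e-01,  5.68768063e-01, -5.15761648e-04]), 'force': array([ 0.52884262,  0.53858851, -1.09841572]), 'ft_torque': array([ 0.01117597, -0.01866119,  0.01360234]), 'opening': 0.08565212474872606} -0.0187
```

View pics/scene0.png

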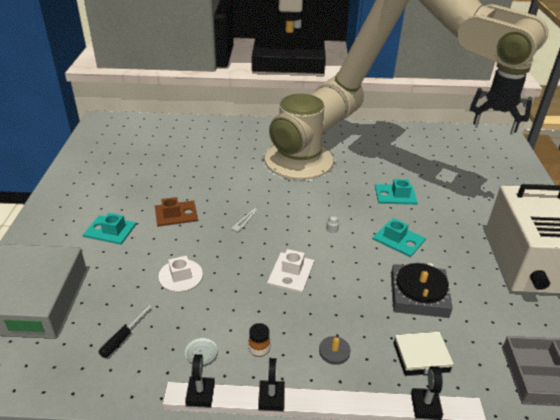

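View pics/side0.png

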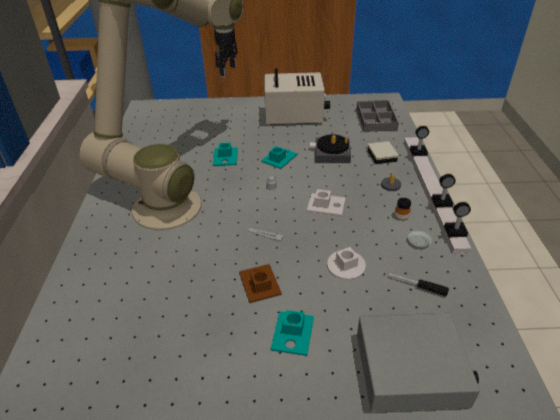

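View pics/wrist0.png

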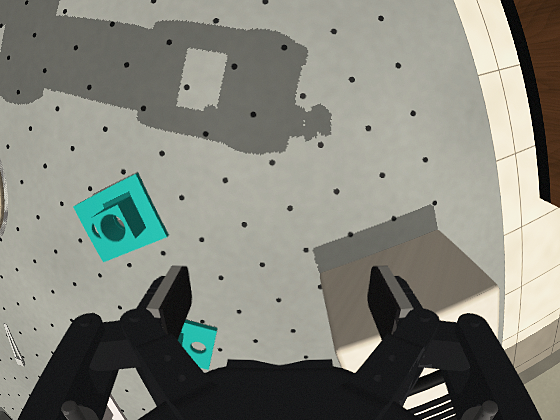

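Candidates in the scene view are as follows:
- The silver rectangular plate at (291,270) has a second hole, so it fits.
- The silver round plate at (180,275) has no second hole.
- The turquoise plates at (110,228), (397,190) and (399,237), and the brown plate at (176,211), are look-alikes.

The stage is at (421,288), with a square base, shaft and pin. The small round base at (335,348) is a decoy. Next I'll enlarge to confirm and then measure.

```bash
cat > h.py <<'E'
import numpy as np, cv2
from scipy.spatial.transform import Rotation as R
from workcell import bot, imaging
def RQ(q): return R.from_quat([q[1],q[2],q[3],q[0]]).as_matrix()
def cloud(n,d):
    c=imaging.calibration(n); v,u=np.mgrid[0:420,0:560]
    P=np.stack([(u-c['cx'])/c['fx']*d,(v-c['cy'])/c['fy']*d,d],-1)
    r=np.array(c['rotation']); M=RQ(r) if r.shape==(4,) else r
    W=P@M.T+c['position']; W[d==0]=np.nan
    return W
E
python3 - <<'E'
from h import *
out=[]
for n,b1,b2 in [("scene",(255,235,330,300),(380,250,460,320)),("side",(295,180,360,225),(300,125,365,170))]:
    z=np.load(f"{n}0.npz"); W=cloud(n,z['d']); np.save(n+"W.npy",W)
    for b in (b1,b2):
        out.append(cv2.resize(z['p'][b[1]:b[3],b[0]:b[2],::-1],(390,290),interpolation=cv2.INTER_CUBIC))
    print(n,[W[v,u].round(3) for u,v in ([(291,270),(421,300),(205,230)] if n=="scene" else [(330,208),(330,157),(250,200)])])
cv2.imwrite("pics/crops.png",np.vstack([np.hstack(out[:2]),np.hstack(out[2:])]))
E
```

```text
scene [array([ 0.537, -0.018,  0.018]), array([0.643, 0.28 , 0.045]), array([ 0.374, -0.258, -0.002])]
side [array([ 0.539, -0.043,  0.01 ]), array([0.569, 0.233, 0.026]), array([0.276, 0.024, 0.001])]
```

View pics/crops.png

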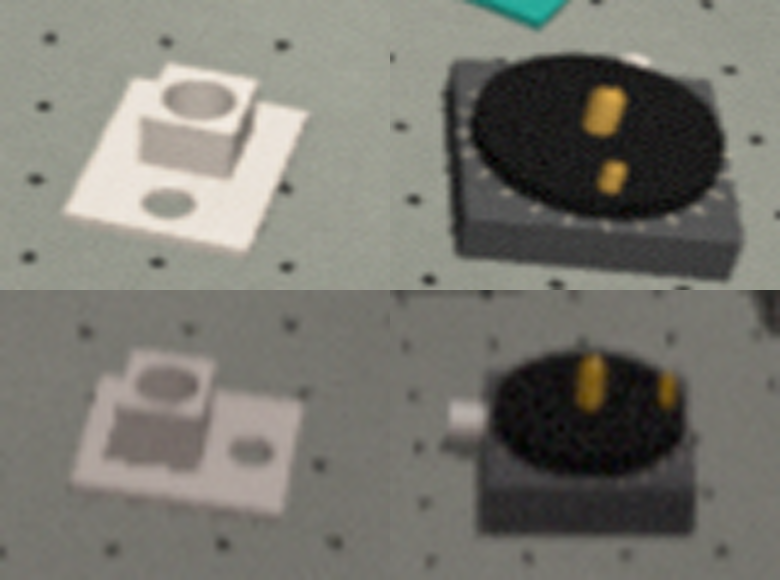

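The crop confirms it: the silver plate has the hub and a second hole, and the stage has a shaft and a pin. Now for the measurements.

```bash
python3 - <<'E'
from h import *
H=[];PL=[];TT=[];BR=[]
for n,b1,b2 in [("scene",(255,235,330,300),(380,250,460,320)),("side",(295,180,360,225),(300,125,365,170))]:
    z=np.load(f"{n}0.npz");W=np.load(n+"W.npy");p=z['p'].astype(int)
    a=W[b1[1]:b1[3],b1[0]:b1[2]].reshape(-1,3);c=p[b1[1]:b1[3],b1[0]:b1[2]].reshape(-1,3)
    h=a[(a[:,2]>.040)&(a[:,2]<.05)]
    pl=a[(a[:,2]>.0045)&(a[:,2]<.014)]
    for nm,s in(("hubtop",h),("plate",pl)):
        r=cv2.minAreaRect(s[:,:2].astype(np.float32)*1000); print(n,nm,len(s),np.median(s[:,2]).round(4),r)
    a=W[b2[1]:b2[3],b2[0]:b2[2]].reshape(-1,3);c=p[b2[1]:b2[3],b2[0]:b2[2]].reshape(-1,3)
    br=(c[:,0]-c[:,2]>60)
    t=a[(a[:,2]>.049)&(a[:,2]<.056)&~br]
    print(n,"table",np.median(t[:,2]),cv2.minEnclosingCircle(t[:,:2].astype(np.float32)*1000))
    s=a[br]; d=c[br]
    lab=cv2.connectedComponents(((p[b2[1]:b2[3],b2[0]:b2[2],0]-p[b2[1]:b2[3],b2[0]:b2[2],2])>60).astype(np.uint8))[1].reshape(-1)
    for k in range(1,lab.max()+1):
        q=a[lab==k]; print("brass",k,len(q),np.nanmedian(q,0).round(4),np.nanmin(q,0).round(3),np.nanmax(q,0).round(3))
E
```

```text
scene hubtop 154 0.0438 ((518.3582153320312, -15.491188049316406), (46.416072845458984, 52.037017822265625), 76.42649841308594)
scene plate 824 0.0078 ((507.8681640625, -13.97344970703125), (222.0077667236328, 171.61758422851562), 8.592679023742676)
scene table 0.05146590368210602 ((585.9853515625, 291.5981750488281), 62.10285949707031)
brass 1 71 [0.5894 0.2902 0.0676] [0.553 0.284 0.049] [0.595 0.306 0.084]
brass 2 31 [0.6363 0.2864 0.0614] [0.613 0.283 0.049] [0.638 0.297 0.072]
side hubtop 102 0.0447 ((515.7235717773438, -12.218034744262695), (52.1527214050293, 46.4808349609375), 73.65684509277344)
side plate 951 0.0068 ((539.965576171875, -1.3946151733398438), (242.49481201171875, 225.49916076660156), 87.03033447265625)
side table 0.05395860078223225 ((581.3944091796875, 295.25604248046875), 67.069091796875)
brass 1 25 [0.5841 0.2899 0.0711] [0.577 0.283 0.055] [0.593 0.299 0.085]
brass 2 9 [0.6321 0.2867 0.0643] [0.628 0.28  0.056] [0.634 0.29  0.073]
```

```bash
cat >> h.py <<'E'
def delta(pos,yaw,st=None):
    """tool down, tool x at world yaw (rad)"""
    st=st or bot.read_state(); M=RQ(st['tcp_rot'])
    t=M.T@(np.array(pos)-st['tool_pos'])*100
    c,s=np.cos(yaw),np.sin(yaw); T=np.array([[c,s,0],[s,-c,0],[0,0,-1]])
    a=R.from_matrix(M.T@T).as_rotvec(degrees=True)
    print("t",t.round(2),"a",a.round(2)); return t,a
E
python3 - <<'E'
from h import *
z=np.load("scene0.npz");W=np.load("sceneW.npy")
a=W[:,470:].reshape(-1,3); m=(a[:,2]>.12)&(a[:,0]>.3)&(a[:,0]<.9)&(a[:,1]<.9); print("toaster",a[m].min(0),a[m].max(0))
def px(n,u,v,zz):
    c=imaging.calibration(n);r=RQ(c['rotation'])@np.array([(u-c['cx'])/c['fx'],(v-c['cy'])/c['fy'],1]);return c['position']+r*(zz-c['position'][2])/r[2]
for n,s in(("scene",[(255+167/5.2,235+203*65/290),(255+199/5.2,235+100*65/290)]),("side",[(295+251/6,180+161*45/290),(295+167/6,180+94*45/290)])):
    A=px(n,*s[0],.008);B=px(n,*s[1],.044);print(n,A.round(4),B.round(4),np.linalg.norm((A-B)[:2]),np.degrees(np.arctan2(*(A-B)[1::-1])))
delta([.575,.29,.27],np.radians(86))
E
```

```text
toaster [0.33234673 0.50994559 0.12009331] [0.57513725 0.65461194 0.19964204]
scene [ 0.5644 -0.0272  0.008 ] [ 0.519  -0.0142  0.044 ] 0.04726384899139621 -16.04159589936475
side [ 0.5639 -0.0258  0.008 ] [ 0.5174 -0.0139  0.044 ] 0.04800911331104023 -14.329136038069795
t [-7.55 43.56 -3.92] a [ -0.02   0.06 -16.67]
```

>>> send_rows(
  steps=[
    {"tz": -3.9},
    {"tx": -1.5,"ty": 8.7,"tz": -3.9,"az": -6},
    {"tx": -3,"ty": 13,"tz": -3.9,"az": -10},
    {"tx": -4,"ty": 18,"tz": -3.9,"az": -14},
    {"tx": -5,"ty": 23,"tz": -3.9,"az": -16.7},
  ],
)

```text
invalid input at $.steps[0]: expected keys ax, ay, az, tx, ty, tz, gripper
```

```bash
python3 - <<'E'
from h import *
print(bot.read_state()['tool_pos'])
delta([.575,.29,.27],np.radians(86))
E
```

```text
[0.19404123 0.51439462 0.23085851]
t [-7.55 43.56 -3.92] a [ -0.02   0.06 -16.67]
```

>>> send_rows(
  steps=[
    {"ax": 0,"ay": 0,"az": 0,"tx": 0,"ty": 0,"tz": -3.9,"gripper": 8.5},
    {"ax": 0,"ay": 0,"az": -6,"tx": -1,"ty": 5,"tz": -3.9,"gripper": 8.5},
    {"ax": 0,"ay": 0,"az": -10,"tx": -2,"ty": 9.8,"tz": -3.9,"gripper": 8.5},
    {"ax": 0,"ay": 0,"az": -14,"tx": -3,"ty": 14.6,"tz": -3.9,"gripper": 8.5},
    {"ax": 0,"ay": 0,"az": -16.7,"tx": -4,"ty": 19.5,"tz": -3.9,"gripper": 8.5},
  ],
)

```text
t: 0.65
tool_pos: [0.3637, 0.4071, 0.2702]
tcp_rot: [-0.0, 0.73, 0.683, -0.0]
force: [0.4, 0.9, -0.2]
opening: 0.085
```

```bash
python3 - <<'E'
from h import *
print(bot.read_state()['tool_pos'])
delta([.575,.29,.27],np.radians(86))
E
```

```text
[0.36367757 0.40707128 0.27024373]
t [-1.028e+01  2.186e+01  2.000e-02] a [-0.01  0.01  0.2 ]
```

>>> send_rows(
  steps=[
    {"ax": 0,"ay": 0,"az": 0,"tx": -2.1,"ty": 4.4,"tz": 0,"gripper": 8.5},
    {"ax": 0,"ay": 0,"az": 0,"tx": -4.2,"ty": 8.8,"tz": 0,"gripper": 8.5},
    {"ax": 0,"ay": 0,"az": 0,"tx": -6.3,"ty": 13.2,"tz": 0,"gripper": 8.5},
    {"ax": 0,"ay": 0,"az": 0,"tx": -8.4,"ty": 17.6,"tz": 0,"gripper": 8.5},
    {"ax": 0,"ay": 0,"az": 0,"tx": -10.3,"ty": 21.9,"tz": 0,"gripper": 8.5},
  ],
)

```text
t: 1.15
tool_pos: [0.5754, 0.2889, 0.27]
tcp_rot: [-0.0, 0.731, 0.682, -0.0]
force: [-0.2, 0.6, 0.8]
opening: 0.0852
```

>>> send_rows(
  steps=[
    {"ax": 0,"ay": 0,"az": 0,"tx": 0,"ty": 0,"tz": 0,"gripper": 8.5},
    {"ax": 0,"ay": 0,"az": 0,"tx": 0,"ty": 0,"tz": 0,"gripper": 8.5},
  ],
)

```text
t: 1.35
tool_pos: [0.5743, 0.2897, 0.2694]
tcp_rot: [-0.0, 0.732, 0.682, -0.001]
force: [-1.0, 1.1, -0.1]
opening: 0.0849
```

```bash
cat >> h.py <<'E'
def wshot(name):
    st=bot.read_state(); p,d=imaging.camera("wrist"); cv2.imwrite(f"pics/{name}.png",p[:,:,::-1]); np.savez(name+".npz",p=p,d=d,pos=st['tool_pos'],rot=st['tcp_rot']); return p,d,st
def wray(u,v,pos,rot):
    c=imaging.calibration("wrist");x=(np.asarray(u,float)-c['cx'])/c['fx'];y=(np.asarray(v,float)-c['cy'])/c['fy'];r=np.hypot(x,y)+1e-12
    k=np.sin(r)/r; D=np.stack([x*k,y*k,np.cos(r)],-1);T=c['tool_from_camera'];M=RQ(rot)
    return D@(M@T[:3,:3]).T, pos+M@T[:3,3], D
def wpx(u,v,z,pos,rot):
    D,o,_=wray(u,v,pos,rot); return o+D*((z-o[2])/D[...,2])[...,None]
def wcloud(d,pos,rot):
    v,u=np.mgrid[0:420,0:560];D,o,dc=wray(u,v,pos,rot);W=o+D*(d/dc[...,2])[...,None];W[d==0]=np.nan;return W
E
python3 - <<'E'
from h import *
p,d,st=wshot("wstage"); print(st['tool_pos'])
W=wcloud(d,st['tool_pos'],st['tcp_rot'])
P=p.astype(int); br=((P[...,0]-P[...,2])>60).astype(np.uint8)
n,lab,s,c=cv2.connectedComponentsWithStats(br)
for k in range(1,n):
    if s[k,4]>30:
        q=W[lab==k]; print(s[k],np.nanmedian(q,0).round(4),np.nanmax(q,0).round(4))
E
```

```text
[0.574305   0.28973224 0.26937109]
[277 177  14  18 190] [0.5804 0.293  0.0758] [0.5918 0.3004 0.0828]
[279 219   9  12  70] [0.6289 0.2894 0.0658] [0.6398 0.2939 0.0726]
[ 59 289  22  25 215] [ 0.7515 -0.0679  0.0336] [ 0.7848 -0.0591  0.0445]
```

View pics/wstage.png

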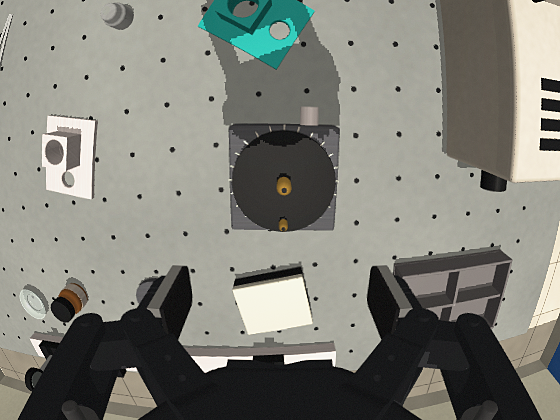

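```bash
python3 - <<'E'
from h import *
z=np.load("wstage.npz");p=z['p'];W=wcloud(z['d'],z['pos'],z['rot'])
x,y,h=W[...,0],W[...,1],W[...,2]
roi=np.zeros(h.shape,bool);roi[110:240,220:345]=1
t=roi&(h>.049)&(h<.055); c=W[t][:,:2].astype(np.float32)*1000; print("tt",np.median(h[t]),cv2.minEnclosingCircle(c),cv2.fitEllipse(cv2.convexHull(c)))
b=roi&(h>.033)&(h<.040); c=W[b][:,:2].astype(np.float32)*1000; print("base",b.sum(),np.median(h[b]),cv2.minAreaRect(c))
for l,hh in((.078,.085),(.0685,.074)):
    m=roi&(h>l)&(h<hh); 
    n,lab,s,cc=cv2.connectedComponentsWithStats(m.astype(np.uint8))
    for k in range(1,n):print(l,s[k],np.median(W[lab==k],0).round(4), W[lab==k].mean(0).round(4))
big=cv2.resize(p[110:240,225:345,::-1],(560,606),interpolation=cv2.INTER_CUBIC);cv2.imwrite("pics/wst_big.png",big[:600])
E
```

```text
tt 0.05189288418733831 ((584.2371826171875, 293.240478515625), 60.4477653503418) ((583.876220703125, 292.8713684082031), (118.93092346191406, 119.72795104980469), 101.28807067871094)
base 2965 0.03578017690810037 ((584.3084716796875, 292.7159729003906), (131.7818145751953, 130.3415069580078), 85.48614501953125)
0.078 [279 184  11  11  57] [0.5824 0.2935 0.0799] [0.5832 0.2933 0.08  ]
0.0685 [277 180  12   7  20] [0.5772 0.2918 0.0717] [0.5778 0.2918 0.0715]
0.0685 [290 183   1   1   1] [0.5805 0.3002 0.0686] [0.5805 0.3002 0.0686]
0.0685 [290 185   1   1   1] [0.5815 0.3    0.0732] [0.5815 0.3    0.0732]
0.0685 [291 189   1   1   1] [0.586  0.3008 0.0733] [0.586  0.3008 0.0733]
0.0685 [278 192   1   1   1] [0.5884 0.2866 0.0734] [0.5884 0.2866 0.0734]
0.0685 [280 194   1   1   1] [0.5908 0.2886 0.0732] [0.5908 0.2886 0.0732]
0.0685 [284 195   1   1   1] [0.5921 0.2929 0.0736] [0.5921 0.2929 0.0736]
0.0685 [280 224   8   7  26] [0.6299 0.2888 0.0698] [0.6304 0.2894 0.07  ]
0.0685 [283 231   1   1   1] [0.6355 0.2889 0.0702] [0.6355 0.2889 0.0702]
```

View pics/wst_big.png

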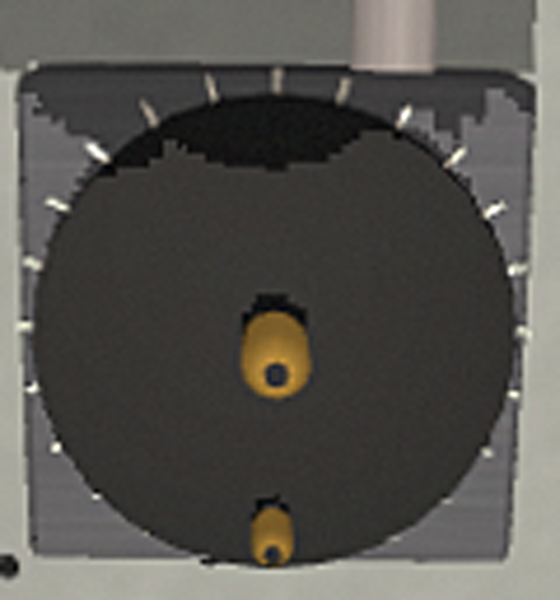

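The picture shows the stage from above, with the shaft near (284,186) and the pin near (283,225). The stage centre is (0.584, 0.293) with yaw about -4.5°. Next I move over the plate.

```bash
python3 - <<'E'
from h import *
delta([.50,-.014,.22],np.radians(75))
E
```

```text
t [-30.88  -5.21   5.  ] a [-6.000e-02  1.000e-02  1.102e+01]
```

>>> send_rows(
  steps=[
    {"ax": 0,"ay": 0,"az": 2,"tx": -4.5,"ty": -0.8,"tz": 0,"gripper": 8.5},
    {"ax": 0,"ay": 0,"az": 4,"tx": -9,"ty": -1.5,"tz": 0,"gripper": 8.5},
    {"ax": 0,"ay": 0,"az": 6,"tx": -13.5,"ty": -2.2,"tz": 0,"gripper": 8.5},
    {"ax": 0,"ay": 0,"az": 8,"tx": -18,"ty": -3,"tz": 1,"gripper": 8.5},
    {"ax": 0,"ay": 0,"az": 10,"tx": -22.5,"ty": -4,"tz": 2,"gripper": 8.5},
  ],
)

```text
t: 1.9
tool_pos: [0.5169, 0.0684, 0.2507]
tcp_rot: [0.0, 0.788, 0.616, 0.001]
force: [0.7, -0.2, 0.1]
opening: 0.0849
```

>>> send_rows(
  steps=[
    {"ax": 0,"ay": 0,"az": 1,"tx": -4.2,"ty": -0.1,"tz": 1.5,"gripper": 8.5},
    {"ax": 0,"ay": 0,"az": 1,"tx": -8.2,"ty": 0.2,"tz": 3,"gripper": 8.5},
    {"ax": 0,"ay": 0,"az": 1,"tx": -8.2,"ty": 0.2,"tz": 3,"gripper": 8.5},
    {"ax": 0,"ay": 0,"az": 1,"tx": -8.2,"ty": 0.2,"tz": 3,"gripper": 8.5},
  ],
)

```text
t: 2.3
tool_pos: [0.5, -0.0108, 0.2208]
tcp_rot: [0.0, 0.793, 0.609, 0.0]
force: [-0.6, 0.7, 0.4]
opening: 0.0851
```

```bash
python3 - <<'E'
from h import *
p,d,st=wshot("wplate"); print(st['t'],st['tool_pos'])
W=wcloud(d,st['tool_pos'],st['tcp_rot'])
h=W[...,2]; near=np.hypot(W[...,0]-.527,W[...,1]+.017)<.085
for l,hh in((.0405,.048),(.0055,.011)):
    m=(near&(h>l)&(h<hh)).astype(np.uint8)
    n,lab,s,c=cv2.connectedComponentsWithStats(m); k=1+np.argmax(s[1:,4]); q=W[lab==k]
    print(s[k],np.median(q[:,2]),cv2.minAreaRect(q[:,:2].astype(np.float32)*1000))
delta([.518,-.014,.017],np.radians(75))
E
```

```text
2.3 [ 0.49997764 -0.01077085  0.2207558 ]
[ 259  175   46   44 1119] 0.04384859980284683 ((515.0216674804688, -13.547330856323242), (46.155052185058594, 46.449302673339844), 74.87420654296875)
[ 240  150   82   96 4914] 0.007922944265637472 ((528.197021484375, -17.128475189208984), (90.86814880371094, 114.73526000976562), 75.03285217285156)
t [ 0.08  1.78 20.4 ] a [ 0.06 -0.02  0.09]
```

View pics/wplate.png

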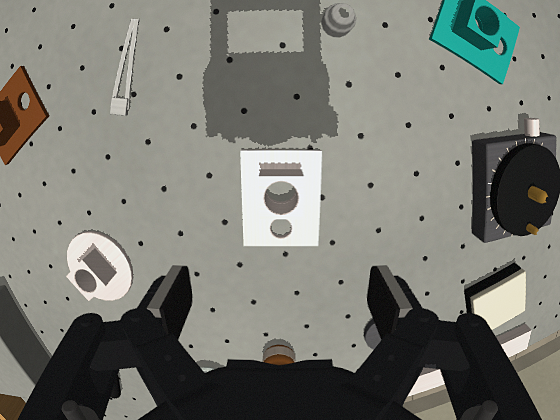

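The wrist view shows the plate with its hub bore at (281,197) and second hole at (281,228). The hub is at (0.515, -0.0135) and the plate yaw is -15°. Next I descend in two stages.

```bash
python3 - <<'E'
from h import *
delta([.515,-.0135,.016],np.radians(75))
E
```

```text
t [ 0.05  1.48 20.5 ] a [ 0.06 -0.02  0.09]
```

>>> send_rows(
  steps=[
    {"ax": 0,"ay": 0,"az": 0,"tx": 0,"ty": 1.5,"tz": 4,"gripper": 8.5},
    {"ax": 0,"ay": 0,"az": 0,"tx": 0,"ty": 1.5,"tz": 8,"gripper": 8.5},
    {"ax": 0,"ay": 0,"az": 0,"tx": 0,"ty": 1.5,"tz": 12,"gripper": 8.5},
    {"ax": 0,"ay": 0,"az": 0,"tx": 0,"ty": 1.5,"tz": 15,"gripper": 8.5},
    {"ax": 0,"ay": 0,"az": 0,"tx": 0,"ty": 1.5,"tz": 15,"gripper": 8.5},
  ],
)

```text
t: 2.85
tool_pos: [0.5135, -0.0132, 0.0678]
tcp_rot: [-0.003, 0.792, 0.61, -0.002]
force: [0.8, -0.1, 0.2]
opening: 0.0852
```

```bash
python3 - <<'E'
from h import *
delta([.515,-.0135,.016],np.radians(75))
E
```

```text
t [0.01 0.19 5.18] a [-0.36 -0.01  0.17]
```

>>> send_rows(
  steps=[
    {"ax": 0,"ay": 0,"az": 0,"tx": 0,"ty": 0,"tz": 2,"gripper": 8.5},
    {"ax": 0,"ay": 0,"az": 0,"tx": 0,"ty": 0,"tz": 3.5,"gripper": 8.5},
    {"ax": 0,"ay": 0,"az": 0,"tx": 0,"ty": 0,"tz": 4.5,"gripper": 8.5},
    {"ax": 0,"ay": 0,"az": 0,"tx": 0,"ty": 0,"tz": 5.3,"gripper": 8.5},
    {"ax": 0,"ay": 0,"az": 0,"tx": 0,"ty": 0,"tz": 5.3,"gripper": 8.5},
  ],
)

```text
t: 3.35
tool_pos: [0.5151, -0.0148, 0.0174]
tcp_rot: [-0.0, 0.793, 0.609, 0.0]
force: [0.4, -0.5, 0.7]
opening: 0.0851
```

```bash
python3 - <<'E'
from h import *
print(bot.read_state()['force']);delta([.515,-.0135,.016],np.radians(75))
E
```

```text
[ 0.44700971 -0.4707471   0.68911067]
t [ 0.13 -0.04  0.14] a [-0.   -0.    0.06]
```

>>> send_rows(
  steps=[
    {"ax": 0,"ay": 0,"az": 0,"tx": 0.1,"ty": 0,"tz": 0,"gripper": 6},
    {"ax": 0,"ay": 0,"az": 0,"tx": 0.1,"ty": 0,"tz": 0,"gripper": 5},
    {"ax": 0,"ay": 0,"az": 0,"tx": 0.1,"ty": 0,"tz": 0,"gripper": 3.5},
    {"ax": 0,"ay": 0,"az": 0,"tx": 0.1,"ty": 0,"tz": 0,"gripper": 3.5},
    {"ax": 0,"ay": 0,"az": 0,"tx": 0.1,"ty": 0,"tz": 0,"gripper": 3.5},
  ],
  newtons=60,
)

```text
t: 3.85
tool_pos: [0.5156, -0.0143, 0.0182]
tcp_rot: [0.001, 0.793, 0.609, 0.0]
force: [-1.1, 0.4, 6.1]
opening: 0.045
```

>>> send_rows(
  steps=[
    {"ax": 0,"ay": 0,"az": 0,"tx": 0,"ty": 0,"tz": 0,"gripper": 3.5},
    {"ax": 0,"ay": 0,"az": 0,"tx": 0,"ty": 0,"tz": 0,"gripper": 3.5},
    {"ax": 0,"ay": 0,"az": 0,"tx": 0,"ty": 0,"tz": 0,"gripper": 3.5},
  ],
)

```text
t: 4.15
tool_pos: [0.5156, -0.0143, 0.0182]
tcp_rot: [0.001, 0.793, 0.609, 0.0]
force: [-1.0, 1.2, 7.0]
opening: 0.0448
```

>>> send_rows(
  steps=[
    {"ax": 0,"ay": 0,"az": 0,"tx": 0,"ty": 0,"tz": -1,"gripper": 3.5},
    {"ax": 0,"ay": 0,"az": 0,"tx": 0,"ty": 0,"tz": -4,"gripper": 3.5},
    {"ax": 0,"ay": 0,"az": 0,"tx": 0,"ty": 0,"tz": -8,"gripper": 3.5},
    {"ax": 0,"ay": 0,"az": 0,"tx": 0,"ty": 0,"tz": -12,"gripper": 3.5},
    {"ax": 0,"ay": 0,"az": 0,"tx": 0,"ty": 0,"tz": -15,"gripper": 3.5},
  ],
)

```text
t: 4.65
tool_pos: [0.5151, -0.0143, 0.1702]
tcp_rot: [0.001, 0.793, 0.609, 0.001]
force: [0.1, -0.8, -2.9]
opening: 0.0451
```

```bash
python3 - <<'E'
from h import *
p,d,st=wshot("wheld"); print(st['t'],st['tool_pos'],st['force'],st['opening'])
delta([.584,.293,.165],np.radians(85.5))
E
```

```text
4.65 [ 0.51509601 -0.01425055  0.17017286] [ 0.09613386 -0.76831853 -2.85458259] 0.0451073843467246
t [31.45 -1.46  0.93] a [  0.53   0.05 -10.46]
```

View pics/wheld.png

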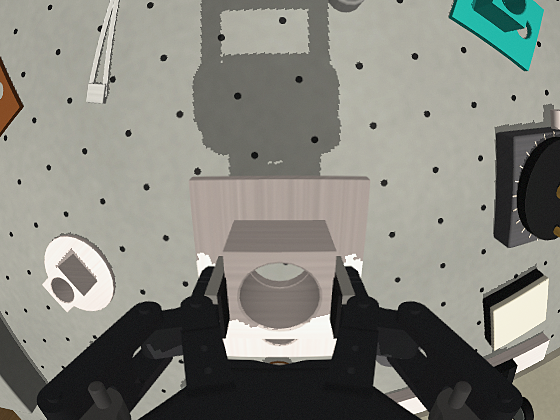

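The plate is held in the jaws with the hub at about (279,285). I'll measure its pose in the hand.

```bash
cat > inhand.py <<'E'
from h import *
def inhand(f):
    z=np.load(f);d=z['d'];c=imaging.calibration("wrist")
    v,u=np.mgrid[0:420,0:560];_,_,D=wray(u,v,z['pos'],z['rot']);T=c['tool_from_camera']
    P=(D*(d/D[...,2])[...,None])@T[:3,:3].T+T[:3,3]; P[d==0]=np.nan
    top=P[180:355,195:365]
    # plate top: rows 180-220
    s=P[184:212,200:360].reshape(-1,3);s=s[~np.isnan(s[:,0])]; s=s[np.abs(s[:,2]-np.median(s[:,2]))<.008]
    A=np.c_[s[:,:2],np.ones(len(s))];k=np.linalg.lstsq(A,s[:,2],rcond=None)[0];print("plate plane z=",k.round(4),"at med",np.median(s,0).round(4))
    m=np.abs(P[...,2]-(k[2]-.036))<.004; m[:225]=0;m[:,:222]=0;m[:,338:]=0
    q=P[m];q=q[(np.abs(q[:,0])<.03)];print("hubtop",len(q),np.median(q[:,2]),q.min(0).round(4),q.max(0).round(4))
    m=(np.abs(P[...,2]-k[2]-k[1]*P[...,1])<.004);m[:175]=0;m[250:]=0; q=P[m]; q=q[np.abs(q[:,0])<.06];print("plate",q.min(0).round(4),q.max(0).round(4))
    e=[]
    for uu in range(200,360,8):
        col=m[:,uu]
        if col.any(): e.append(P[np.argmax(col),uu])
    e=np.array(e);print("back edge y",np.polyfit(e[:,0],e[:,1],1).round(4))
E
python3 -c "
from inhand import *
inhand('wheld.npz')"
```

```text
plate plane z= [0.0016 0.0057 0.0104] at med [-0.0002 -0.035   0.0102]
hubtop 6040 -0.025644798846643384 [-0.0251 -0.0242 -0.0295] [ 0.0242  0.0243 -0.0216]
plate [-0.046  -0.0449  0.0063] [ 0.0445 -0.0058  0.0142]
back edge y [-0.0037 -0.0445]
```

>>> send_rows(
  steps=[
    {"ax": 0,"ay": 0,"az": -1,"tx": 3,"ty": 0,"tz": 0,"gripper": 3.5},
    {"ax": 0,"ay": 0,"az": -3,"tx": 7,"ty": -0.3,"tz": 0,"gripper": 3.5},
    {"ax": 0,"ay": 0,"az": -5,"tx": 11,"ty": -0.5,"tz": 0,"gripper": 3.5},
    {"ax": 0,"ay": 0,"az": -7,"tx": 15,"ty": -0.7,"tz": 0,"gripper": 3.5},
    {"ax": 0,"ay": 0,"az": -8,"tx": 19,"ty": -0.9,"tz": 0,"gripper": 3.5},
  ],
)

```text
t: 5.2
tool_pos: [0.5552, 0.1732, 0.1671]
tcp_rot: [-0.0, 0.748, 0.663, -0.001]
force: [0.9, -0.9, -2.9]
opening: 0.0448
```

```bash
python3 - <<'E'
from h import *
delta([.584,.293,.165],np.radians(85.5))
E
```

```text
t [12.24  1.42  0.2 ] a [-0.07  0.02 -2.41]
```

>>> send_rows(
  steps=[
    {"ax": 0,"ay": 0,"az": -1,"tx": 4,"ty": 0.5,"tz": 0,"gripper": 3.5},
    {"ax": 0,"ay": 0,"az": -2,"tx": 8,"ty": 1,"tz": 0,"gripper": 3.5},
    {"ax": 0,"ay": 0,"az": -2.4,"tx": 11,"ty": 1.4,"tz": 0,"gripper": 3.5},
    {"ax": 0,"ay": 0,"az": -2.4,"tx": 12.2,"ty": 1.4,"tz": 0.2,"gripper": 3.5},
    {"ax": 0,"ay": 0,"az": -2.4,"tx": 12.2,"ty": 1.4,"tz": 0.2,"gripper": 3.5},
  ],
)

```text
t: 5.7
tool_pos: [0.5836, 0.292, 0.1643]
tcp_rot: [-0.0, 0.734, 0.679, -0.001]
force: [0.3, -0.9, -3.9]
opening: 0.0446
```

>>> send_rows(
  steps=[
    {"ax": 0,"ay": 0,"az": 0,"tx": 0,"ty": 0,"tz": 0,"gripper": 3.5},
    {"ax": 0,"ay": 0,"az": 0,"tx": 0,"ty": 0,"tz": 0,"gripper": 3.5},
  ],
)

```text
t: 5.9
tool_pos: [0.5843, 0.2897, 0.1655]
tcp_rot: [0.0, 0.735, 0.678, -0.0]
force: [0.5, 0.1, -3.9]
opening: 0.045
```

```bash
python3 - <<'E'
from h import *
p,d,st=wshot("wover"); print(st['t'],st['tool_pos'],st['force'],st['opening'])
delta([.584,.293,.120],np.radians(85.5))
from inhand import inhand; inhand("wover.npz")
p,d=imaging.camera("scene");q=imaging.camera("side")[0]
cv2.imwrite("pics/over2.png",np.hstack([cv2.resize(p[200:340,350:490,::-1],(390,390)),cv2.resize(q[70:190,270:390,::-1],(390,390))]))
E
```

```text
5.9 [0.58425547 0.28965103 0.16546895] [ 0.45997595  0.11193231 -3.93468731] 0.044972742664263196
t [ 0.33 -0.06  4.56] a [-0.01  0.02 -0.16]
plate plane z= [0.0007 0.0065 0.0105] at med [-0.0002 -0.0352  0.0103]
hubtop 6056 -0.025560439850615707 [-0.0251 -0.0244 -0.0295] [ 0.0241  0.0239 -0.0215]
plate [-0.0461 -0.045   0.0063] [ 0.0446 -0.0062  0.0142]
back edge y [-0.0054 -0.0446]
```

View pics/wover.png

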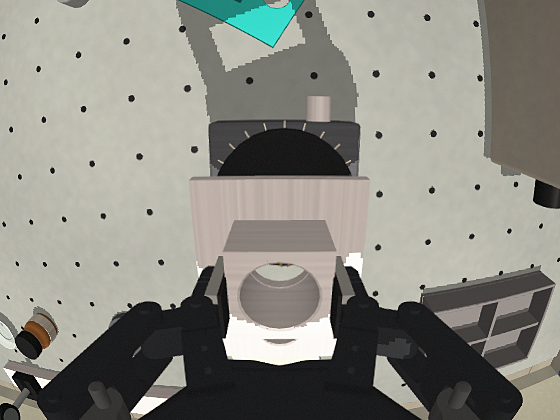

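View pics/over2.png

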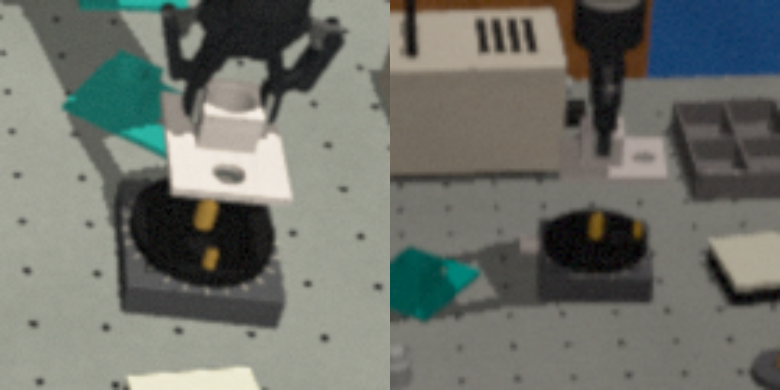

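The plate sits over the stage and is level in the fingers. I'll descend to just above the shaft and check again.

>>> send_rows(
  steps=[
    {"ax": 0,"ay": 0,"az": 0,"tx": 0.3,"ty": 0,"tz": 1.5,"gripper": 3.5},
    {"ax": 0,"ay": 0,"az": 0,"tx": 0.3,"ty": 0,"tz": 3,"gripper": 3.5},
    {"ax": 0,"ay": 0,"az": 0,"tx": 0.3,"ty": 0,"tz": 4.5,"gripper": 3.5},
    {"ax": 0,"ay": 0,"az": 0,"tx": 0.3,"ty": 0,"tz": 4.5,"gripper": 3.5},
    {"ax": 0,"ay": 0,"az": 0,"tx": 0.3,"ty": 0,"tz": 4.5,"gripper": 3.5},
  ],
)

```text
t: 6.55
tool_pos: [0.5848, 0.2937, 0.1209]
tcp_rot: [0.0, 0.735, 0.678, 0.0]
force: [0.6, 0.1, -2.9]
opening: 0.0447
```

```bash
python3 - <<'E'
from h import *
p,d,st=wshot("wlow"); print(st['t'],st['tool_pos'],st['force'],st['opening'])
delta([.584,.293,.072],np.radians(85.5))
p2=imaging.camera("scene")[0];q=imaging.camera("side")[0]
cv2.imwrite("pics/low3.png",np.hstack([cv2.resize(a,(400,400)) for a in (p[210:360,200:360,::-1],p2[220:330,370:480,::-1])]))
cv2.imwrite("pics/low4.png",cv2.resize(q[90:180,290:380,::-1],(450,450)))
E
```

```text
6.55 [0.58477712 0.29370632 0.12086385] [ 0.60337634  0.14792552 -2.8994865 ] 0.04467490393953014
t [-0.1  -0.1   4.93] a [ 0.08 -0.03 -0.09]
```

View pics/low3.png

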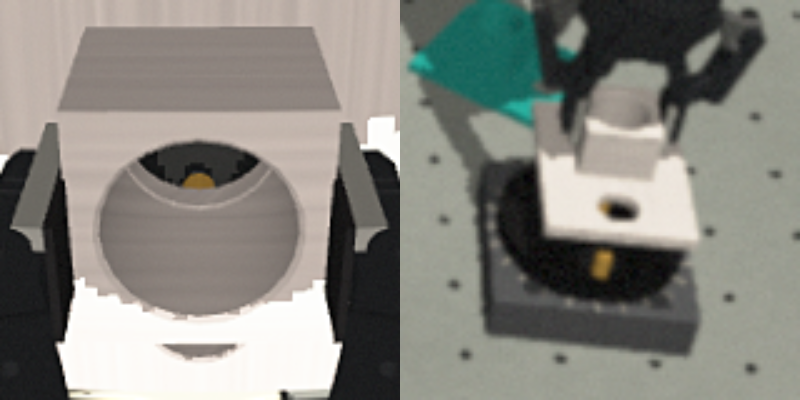

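View pics/low4.png

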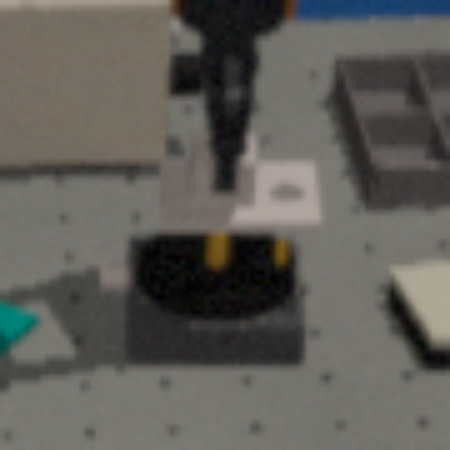

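The shaft tip is visible and centred in the bore at crop pixel (199,181). Now I lower it onto the stage, watching the force.

>>> send_rows(
  steps=[
    {"ax": 0,"ay": 0,"az": 0,"tx": -0.1,"ty": -0.1,"tz": 0.8,"gripper": 3.5},
    {"ax": 0,"ay": 0,"az": 0,"tx": -0.1,"ty": -0.1,"tz": 1.6,"gripper": 3.5},
    {"ax": 0,"ay": 0,"az": 0,"tx": -0.1,"ty": -0.1,"tz": 2.4,"gripper": 3.5},
    {"ax": 0,"ay": 0,"az": 0,"tx": -0.1,"ty": -0.1,"tz": 3.2,"gripper": 3.5},
    {"ax": 0,"ay": 0,"az": 0,"tx": -0.1,"ty": -0.1,"tz": 4.0,"gripper": 3.5},
  ],
)

```text
t: 7.2
tool_pos: [0.5834, 0.2931, 0.0794]
tcp_rot: [-0.0, 0.735, 0.678, -0.0]
force: [0.0, 0.6, -3.6]
opening: 0.0449
```

>>> send_rows(
  steps=[
    {"ax": 0,"ay": 0,"az": 0,"tx": 0,"ty": 0,"tz": 0.3,"gripper": 3.5},
    {"ax": 0,"ay": 0,"az": 0,"tx": 0,"ty": 0,"tz": 0.6,"gripper": 3.5},
    {"ax": 0,"ay": 0,"az": 0,"tx": 0,"ty": 0,"tz": 0.6,"gripper": 3.5},
  ],
)

```text
t: 7.5
tool_pos: [0.5834, 0.2931, 0.074]
tcp_rot: [-0.0, 0.735, 0.678, -0.0]
force: [-0.6, 0.0, -3.2]
opening: 0.0448
```

```bash
python3 - <<'E'
from h import *
st=bot.read_state(); print(st['t'],st['tool_pos'],st['force'],st['opening'])
delta([.584,.293,.070],np.radians(85.5))
E
```

```text
7.5 [0.58343272 0.29306572 0.07403769] [-0.61461926  0.00846978 -3.15658336] 0.04481470512347342
t [-0.    0.06  0.4 ] a [-0.02  0.01 -0.07]
```

>>> send_rows(
  steps=[
    {"ax": 0,"ay": 0,"az": 0,"tx": 0,"ty": 0,"tz": 0.2,"gripper": 3.5},
    {"ax": 0,"ay": 0,"az": 0,"tx": 0,"ty": 0,"tz": 0.3,"gripper": 3.5},
    {"ax": 0,"ay": 0,"az": 0,"tx": 0,"ty": 0,"tz": 0.3,"gripper": 3.5},
  ],
)

```text
t: 7.8
tool_pos: [0.5835, 0.2931, 0.0713]
tcp_rot: [0.0, 0.735, 0.678, 0.0]
force: [0.5, -1.2, -3.5]
opening: 0.045
```

>>> send_rows(
  steps=[
    {"ax": 0,"ay": 0,"az": 0,"tx": 0,"ty": 0,"tz": 0.1,"gripper": 3.5},
    {"ax": 0,"ay": 0,"az": 0,"tx": 0,"ty": 0,"tz": 0.1,"gripper": 3.5},
  ],
)

```text
t: 8.0
tool_pos: [0.5835, 0.2931, 0.0703]
tcp_rot: [0.0, 0.735, 0.678, 0.0]
force: [0.1, -0.5, -3.4]
opening: 0.0449
```

>>> send_rows(
  steps=[
    {"ax": 0,"ay": 0,"az": 0,"tx": 0,"ty": 0,"tz": 0.1,"gripper": 3.5},
    {"ax": 0,"ay": 0,"az": 0,"tx": 0,"ty": 0,"tz": 0.1,"gripper": 3.5},
  ],
)

```text
t: 8.2
tool_pos: [0.5835, 0.2931, 0.0702]
tcp_rot: [0.0, 0.735, 0.678, 0.0]
force: [-2.8, -1.3, 4.4]
opening: 0.0446
```

>>> send_rows(
  steps=[
    {"ax": 0,"ay": 0,"az": 0,"tx": 0,"ty": 0,"tz": 0.05,"gripper": 3.5},
    {"ax": 0,"ay": 0,"az": 0,"tx": 0,"ty": 0,"tz": 0.05,"gripper": 3.5},
  ],
)

```text
t: 8.4
tool_pos: [0.5836, 0.2931, 0.0702]
tcp_rot: [0.0, 0.735, 0.678, 0.0]
force: [-4.8, -1.4, 7.8]
opening: 0.0447
```

The plate seated at the expected height, with the force turning to +8 N. I release and retreat.

>>> send_rows(
  steps=[
    {"ax": 0,"ay": 0,"az": 0,"tx": 0,"ty": 0,"tz": -0.1,"gripper": 5.5},
    {"ax": 0,"ay": 0,"az": 0,"tx": 0,"ty": 0,"tz": -0.1,"gripper": 7},
    {"ax": 0,"ay": 0,"az": 0,"tx": 0,"ty": 0,"tz": -0.1,"gripper": 8.5},
    {"ax": 0,"ay": 0,"az": 0,"tx": 0,"ty": 0,"tz": -0.1,"gripper": 8.5},
    {"ax": 0,"ay": 0,"az": 0,"tx": 0,"ty": 0,"tz": -0.1,"gripper": 8.5},
  ],
)

```text
t: 8.9
tool_pos: [0.5835, 0.2931, 0.0697]
tcp_rot: [-0.0, 0.735, 0.678, -0.0]
force: [0.5, -1.3, 0.2]
opening: 0.0848
```

```bash
python3 - <<'E'
from h import *
st=bot.read_state(); print(st['t'],st['tool_pos'],st['force'],st['opening'])
E
```

```text
8.9 [0.58351312 0.29308432 0.06969483] [ 0.52284132 -1.29082142  0.17325499] 0.08481265395893797
```

>>> send_rows(
  steps=[
    {"ax": 0,"ay": 0,"az": 0,"tx": 0,"ty": 0,"tz": -2,"gripper": 8.5},
    {"ax": 0,"ay": 0,"az": 0,"tx": 0,"ty": 0,"tz": -5,"gripper": 8.5},
    {"ax": 0,"ay": 0,"az": 0,"tx": 0,"ty": 0,"tz": -9,"gripper": 8.5},
    {"ax": 0,"ay": 0,"az": 0,"tx": 0,"ty": 0,"tz": -13,"gripper": 8.5},
    {"ax": 0,"ay": 0,"az": 0,"tx": 0,"ty": -1,"tz": -17,"gripper": 8.5},
  ],
)

```text
t: 9.4
tool_pos: [0.5738, 0.2935, 0.2411]
tcp_rot: [0.0, 0.735, 0.678, 0.0]
force: [0.4, 0.1, 0.5]
opening: 0.0849
```

>>> send_rows(
  steps=[
    {"ax": 0,"ay": 0,"az": 0,"tx": 0,"ty": 0,"tz": -2,"gripper": 8.5},
    {"ax": 0,"ay": 0,"az": 0,"tx": 0,"ty": 0,"tz": -2,"gripper": 8.5},
    {"ax": 0,"ay": 0,"az": 0,"tx": 0,"ty": 0,"tz": -2,"gripper": 8.5},
  ],
)

```text
t: 9.7
tool_pos: [0.5734, 0.2938, 0.2592]
tcp_rot: [-0.0, 0.735, 0.678, -0.0]
force: [-0.0, -0.3, -0.5]
opening: 0.0851
```

```bash
python3 - <<'E'
from h import *
p,d,st=wshot("wend"); print(st['t'],st['tool_pos'],st['force'])
W=wcloud(d,st['tool_pos'],st['tcp_rot'])
h=W[...,2]; near=np.hypot(W[...,0]-.597,W[...,1]-.292)<.085
for l,hh in((.092,.100),(.056,.065)):
    m=(near&(h>l)&(h<hh)).astype(np.uint8)
    n,lab,s,c=cv2.connectedComponentsWithStats(m); k=1+np.argmax(s[1:,4]); q=W[lab==k]
    A=np.c_[q[:,:2],np.ones(len(q))]
    print(s[k],np.median(q[:,2]),cv2.minAreaRect(q[:,:2].astype(np.float32)*1000),np.linalg.lstsq(A,q[:,2],rcond=None)[0][:2])
E
```

```text
9.7 [0.57335424 0.29382784 0.25915156] [-0.02712414 -0.32745802 -0.4755419 ]
[ 256  173   48   46 1247] 0.09578816795559858 ((582.861083984375, 292.7416687011719), (46.17874526977539, 46.47185516357422), 85.476318359375) [ 0.00133984 -0.00045432]
[ 237  147   85  100 5400] 0.059891907558006774 ((596.6810913085938, 291.60980224609375), (90.88340759277344, 115.90788269042969), 85.79789733886719) [ 0.00018211 -0.00113064]
```

View pics/wend.png

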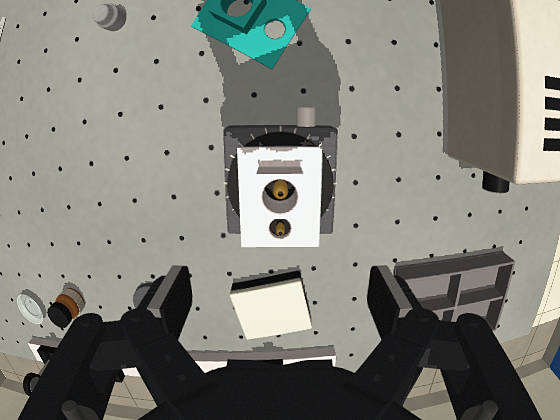

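The plate lies flat with its top at 59.9 mm (60 mm expected). The shaft shows in the bore at (280,189) and the pin in the second hole at (281,228).

```bash
python3 -c "
from workcell import bot
print(bot.sign_off())"
```

```text
the job is handed in; nothing more can be done
None
```

I gripped the silver rectangular plate by its hub and lowered it over the shaft and pin while still holding it. Once it was seated (+8 N at the wrist), I released it, backed the arm off and handed the job in at about 9.8 s.

In the last wrist view:
- **Height:** the plate's upper face is at 59.9 mm, against 60 mm expected when fully down.
- **Tilt:** about 0.001 rad.
- **Position:** the hub is about 1 mm from the shaft's axis. The plate's yaw matches the stage to within about 0.5°.
- **Fit:** both brass tips show inside their holes, and the gripper is clear of the plate.

No check failed or disagreed, but I did not measure the second hole's offset from the pin on its own.

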